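# Close the saw's pivot hub: two collars and a bayonet cap held half-turned

### The arm

A 6-joint arm with a two-finger parallel gripper is mounted at the origin on the work surface. World frame = base frame: x ahead of the robot, y to its left, z up, the work surface at z = 0. Lengths are in m, angles in rad, forces in N, time in s.
With the tool pointing down it reaches from about 0.3 to 1 m from the base axis. Payload 5.1 kg.
Tool frame: the origin (TCP) lies midway between the tips of the shut fingers; the grasp point (between the pads) lies 19 mm behind it; z points along the fingers, y is the line along which they close (so a half turn about z gives the same grasp; the last joint's range is limited). The gripper opens to 95 mm and grips with 3 to 60 N. Pads are 20 mm wide; open, the fingers measure 119 mm over their backs; the gripper's body (75 mm by 180 mm) begins 59 mm behind the grasp point.
Start: joints at [-1.224, 0.124, 1.65, -0, 1.367, -0.083], TCP at [0.271, -0.591, 0.215] pointing down, gripper open.
Joint ranges: [-2.61, 2.61], [-1.02, 2.33], [0.03, 2.71], [-1.35, 4.49], [0.32, 2.68], [-2.91, 2.91]. Speed limits (rad/s): [2.57, 2.57, 3.14, 3.14, 3.14, 3.14].

### API

Orientations are given as a rotation vector (axis times angle).
In Python, from bench import get_obs, eyes, r, nets gives the robot as it stands.
- The arm moves only by the tool drive_tool, never from a script. Its argument "series" is a list of rows, each a list of 5 numbers: the closure, from 0 (fully open) to 1 (shut), then the shift along the tool's x, y, z in m, then the turn about the tool's z in rad. A call has 1 to 10 rows; each row is the pose to reach, as a shift and turn from the pose commanded when the call began, along the tool's axes at that moment; what a row does not reach only later rows make up. A row lasts 1/12 s, in which the tool goes at most 41.7 mm and 7.16 degrees, less where a joint would pass 70% of its speed; a pose out of reach is approached as far as the arm can. A call with a gripper value outside its range is refused whole. The fingers move at their own pace and stop on an object; "squeeze" is the grip in N (left out, the last holds). Time passes only in rows, so rows that repeat a pose let the fingers close. It gives the time, the measured TCP pose, the force, the opening and the grip force at its end, in the units of the state.
- get_obs(): the state, without advancing time (a new reading comes with each control period).
- eyes.capture(name): name is "scene" or "top"; returns the picture (480x640x3 uint8, red, green, blue); there is no depth.
- eyes.camera_info(name): a dict with "camera_matrix" (3x3 intrinsics, pixels), "extrinsics" (4x4, takes a point from camera to world coordinates). Camera axes: x right, y up, looking along -z (the intrinsics and any distortion apply to the point x, -y, -z); pixel columns grow to the right and rows downward; lengths in m; the calibration is good to about 2 mm. A picture is of the moment at which its call begins. camera_info takes no time and is no camera call.
- r.job_done(): hands the job in; it is judged then, once.
Trained networks look in the newest picture that a camera, given by its name, has taken for a name from the list of things; names that differ only in an ending like _2 or _b are one class to them, and where a whole thing is asked for, a point or a joint stands for the part that bears it (a point fixed in the world has none). Each returns a list of dicts, best first, with "p" (0 to 1); they miss things now and then, are a little off and sometimes report something else, mostly with a low value. They report only what shows in the picture. A call takes as long as a camera call. They do not tell look-alikes from the thing itself.
- nets.boxes_of(camera, target): "box" ([left, top, right, bottom] as shares, 0 to 1, of the picture: columns of its width, rows of its height, round what is visible of it).
- nets.outline_of(camera, target): "pixels" (480x640 bool, what is visible of it) and "box" ([left, top, right, bottom] as shares, 0 to 1, of the picture: columns of its width, rows of its height, round what is visible of it).
- nets.mark_of(camera, target): "position" ([row, column] as shares, 0 to 1, of the picture: columns of its width, rows of its height: a listed point, or the origin of a listed thing).
The state is a dict: "clock": time; "joints": joint angles; "joint_velocities": joint speeds; "tau": joint torques, N m; "tool_pos": TCP position; "ee_rot": TCP orientation; "force": force on the tool from outside, world axes, zero at the start; "ft_torque": the same for the moment, N m; "opening": opening from 0.0 (shut) to 1.0 (fully open); "gripper_force": force on a finger pad.
Only numpy, scipy, OpenCV 4.12 (cv2) and the standard library are available. Lean on these libraries where they do the work, as an engineer would, in place of code of your own. Each camera call takes 0.05 s, during which the arm holds its last target. There are 200 camera calls.

### The job

Put the mitre saw's pivot hub back together: thread the wide flat collar down the post first, then the narrow tall bushing on top of it, both fully home. Then push the bayonet cap down over the two lugs of the post and turn it clockwise (seen from above) half of the way to its lock click, 40 degrees, and keep hold of it there so that the play can be checked: it must not click, and you finish while still gripping the cap. Leave the wood offcut, the jar and the screwdriver where they are.

Things in the scene. Friction and masses are not known exactly. Their poses are not given: they have to be found in the camera images.
- hub: Fixed steel hub, upright. Origin: centre of its underside on the bench, z up. Round foot 92 mm across, 20 mm high; on it a post 28 mm in diameter from z=20 to 52 mm, tapering to 18 mm at z=57 mm, then a 16 mm neck to z=79 mm with two lugs. A 9 mm spring plunger on the axis stands out of the neck to z=86 mm; the cap pushes it in (1.5 N at first, 4 N with the cap turned, 6 N at the bottom).
- lugs (a point): Point on the hub's axis between the two lugs, 73 mm above the hub's origin, axes as the hub's. The lugs stick out along the hub's +x and -x: 26 mm from tip to tip, 5 mm wide, z=70 to 76 mm.
- foot_top (a point): Centre of the foot's top face, 20 mm above the hub's origin, axes as the hub's. Low ribs (2 mm) near the foot's edge, one of each kind on either side, show where the cap's bar points: long rib in line with the lugs = entry; short rib 40 degrees clockwise from above = halfway; long rib 80 degrees clockwise = lock click.
- ring: Wide flat steel collar, loose, lying flat: 54 mm outside, 31 mm bore, 14 mm thick. Origin: centre of its underside, z up. When home its origin is 20 mm above the hub's origin, lying on the foot.
- bush: Narrow tall steel bushing, loose, standing on end: 38 mm outside, 31 mm bore, 24 mm high. Origin: centre of its underside, z up. When home its origin is 34 mm above the hub's origin, standing on the collar.
- cap: Loose aluminium bayonet cap standing on its open rim: round body 42 mm across, 22 mm high, grip bar on top. Origin: centre of its open underside, z up. It bottoms with its origin 61 mm above the hub's; it turns with its origin 61 to 65 mm above the hub's (released it would rise to 65), clockwise only (yaw decreasing). Near 76 degrees it clicks up 2.5 mm into the lock; end stop near 86 degrees.
- bar (a point): Centre of the cap's grip bar, 35 mm above the cap's origin, axes as the cap's. The bar is 40 mm long along x, 14 mm thick along y, 26 mm high (22 to 48 mm above the cap's origin).
- bar_end (a point): Middle of one end face of the grip bar: 20 mm along the cap's +x from the bar's centre, axes as the cap's.
- cap_mouth (a point): At the cap's origin, in its open underside, axes as the cap's. Hidden inside: two entry notches about 9 mm wide along the cap's +x and -x (in line with the bar), so the bar must lie along the hub's lugs, either way round, to go down (about 8 degrees of play). The lip between the notches has a 21 mm hole and is 5 mm thick; the ceiling is 18 mm above the origin.
- offcut: Bystander: loose piece of light wood, 60 x 100 x 28 mm. Origin: centre of its underside.
- jar: Bystander: loose jar with steel lid, 60 mm across, 75 mm high. Origin: centre of its underside.
- driver: Bystander: loose screwdriver lying along its x, 190 mm long. Origin near its middle, at the bench.
There are look-alikes about, which are no part of the job. What is shaped like the ring but green is not meant.

How it is judged:
By the outcome, as a careful person would: the job done as asked, in the order asked, and still so for the second after the job is handed in, while the arm keeps its last pose, push and grip.
It also fails if it takes over 67 s, if anything falls off the work surface, if the arm or the gripper's body presses on something with over 40 N, if the wrist force passes 120 N, or if a joint passes its speed limit or range.

## Working session

There is one attempt and no reset: what is moved stays moved. The work goes in short steps, Python scripts to look and compute and a tool call to move; the robot and the scene stay as the last step left them, time stands still between calls to the robot, and variables do not carry over. Pictures are saved under pics/ and viewed, at most 10 in all, crops included, and the job is handed in when it is done.

Besides the shell and the picture viewer there is one more tool, called after "Call:" as a command line: name --pt "numbers of a row" for each row, then --argument value for the rest. drive_tool: Moves the arm, as the interface text tells. Its arguments: {"type":"object","properties":{"series":{"type":"array","items":{"type":"array","items":{"type":"number"}}},"squeeze":{"type":"number"}},"required":["series"]}

```bash
mkdir -p pics; ls; python3 - <<'E'
from bench import get_obs, eyes, r, nets
import cv2,numpy as np
np.set_printoptions(precision=4,suppress=True)
print(get_obs())
for n in("scene","top"):
    im=eyes.capture(n); cv2.imwrite(f"pics/{n}0.png",im[:,:,::-1]); c=eyes.camera_info(n)
    print(n,{k:(np.array(v) if not isinstance(v,str) else v) for k,v in c.items()})
    for t in("hub","ring","bush","cap","offcut","jar","driver"):
        for d in nets.boxes_of(n,t)[:4]: print(t,round(d["p"],2),(np.array(d["box"])*[640,480,640,480]).round(0))
E
```

```text
pics
{'clock': 0.0, 'joints': array([-1.2236,  0.1245,  1.6517, -0.    ,  1.3675, -0.0826]), 'joint_velocities': array([ 0.0015,  0.0008,  0.0001, -0.0003, -0.0012, -0.0003]), 'tau': array([  0.0011, -41.7606, -35.993 ,   0.0774,   0.0491,  -0.0002]), 'tool_pos': array([ 0.2706, -0.5903,  0.2134]), 'ee_rot': array([-3.0673, -0.6695,  0.0005]), 'force': array([-0.6886,  0.5206,  0.0243]), 'ft_torque': array([-0.0579, -0.016 ,  0.0025]), 'gripper_force': 0.0, 'opening': 0.9987813954191533}
scene {'camera_matrix': array([[436.2402,   0.    , 329.0462],
       [  0.    , 436.2402, 243.1004],
       [  0.    ,   0.    ,   1.    ]]), 'extrinsics': array([[-0.0722, -0.5373,  0.8403,  1.2778],
       [ 0.9973, -0.0301,  0.0665, -0.0037],
       [-0.0104,  0.8429,  0.538 ,  0.5447],
       [ 0.    ,  0.    ,  0.    ,  1.    ]])}
hub 0.62 [367. 255. 413. 306.]
hub 0.58 [371. 312. 433. 349.]
ring 0.82 [242. 276. 271. 298.]
ring 0.58 [257. 247. 280. 269.]
ring 0.55 [363. 255. 413. 305.]
ring 0.51 [463. 234. 483. 260.]
bush 0.95 [450. 285. 471. 305.]
cap 0.93 [462. 233. 481. 259.]
offcut 0.78 [371. 312. 432. 349.]
offcut 0.67 [463. 231. 483. 262.]
jar 0.92 [157. 276. 200. 326.]
driver 0.75 [184. 217. 219. 259.]
top {'camera_matrix': array([[469.7741,   0.    , 325.4236],
       [  0.    , 469.7741, 235.4031],
       [  0.    ,   0.    ,   1.    ]]), 'extrinsics': array([[ 0.0161,  0.9867, -0.1615,  0.4316],
       [-0.9999,  0.0157, -0.0042, -0.0523],
       [-0.0016,  0.1615,  0.9869,  0.9278],
       [ 0.    ,  0.    ,  0.    ,  1.    ]])}
hub 0.64 [249. 205. 297. 256.]
ring 0.97 [389. 263. 414. 294.]
ring 0.62 [390. 217. 419. 239.]
bush 0.54 [195. 207. 217. 229.]
cap 0.75 [157. 286. 185. 310.]
offcut 0.89 [237. 153. 289. 186.]
jar 0.74 [451. 164. 492. 200.]
driver 0.75 [490. 271. 505. 369.]
driver 0.74 [159. 282. 185. 307.]
```

View pics/top0.png

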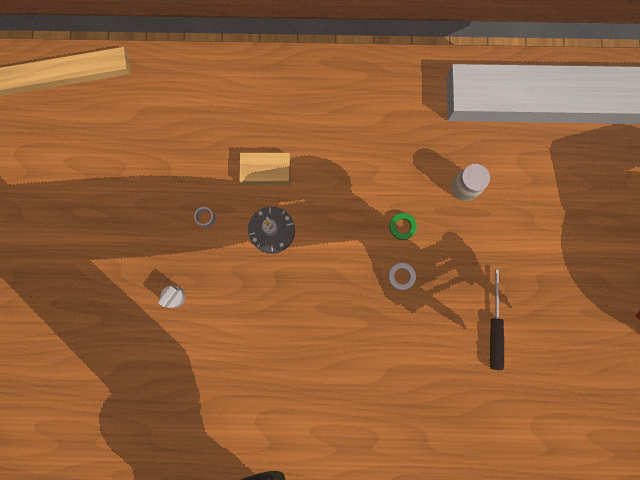

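View pics/scene0.png

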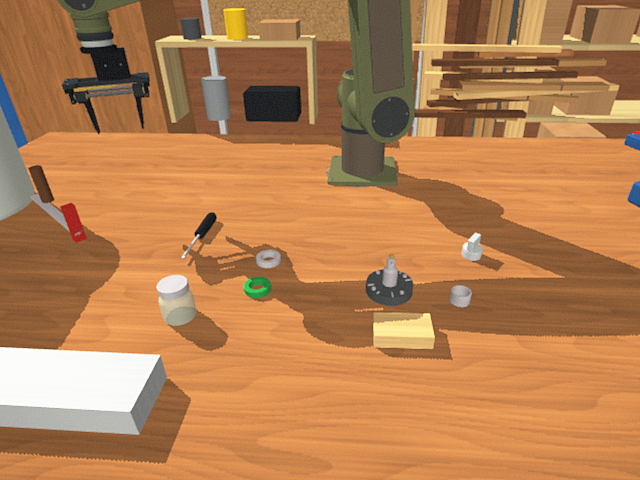

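Ring candidates in the top view are the steel collar (402,276), the green look-alike (403,226) and the bushing (204,216). The steel one at (402,276) matches the description. The hub is at (271,229), the cap at (172,297). Next I'll check the choice in a close crop and take measurements.

```bash
cat > h.py <<'E'
from bench import get_obs, eyes, r, nets
import cv2,numpy as np
from scipy.optimize import least_squares
np.set_printoptions(precision=4,suppress=True)
CI={n:eyes.camera_info(n) for n in("scene","top")}
def proj(n,P):
    E=np.array(CI[n]["extrinsics"]);K=np.array(CI[n]["camera_matrix"])
    p=(np.atleast_2d(P)-E[:3,3])@E[:3,:3]; p=p*[1,-1,-1]; q=p@K.T
    return q[:,:2]/q[:,2:]
def unproj(n,uv,z):
    E=np.array(CI[n]["extrinsics"]);K=np.array(CI[n]["camera_matrix"])
    d=E[:3,:3]@(np.linalg.solve(K,[uv[0],uv[1],1])*[1,-1,-1])
    return E[:3,3]+d*(z-E[2,3])/d[2]
def circ(rad,z,N=48):
    a=np.arange(N)*2*np.pi/N
    return np.c_[rad*np.cos(a),rad*np.sin(a),a*0+z]
def hullmask(n,P,S=8):
    m=np.zeros((480,640),np.uint8)
    cv2.fillConvexPoly(m,cv2.convexHull((proj(n,P)*16).round().astype(np.int32)),1,shift=4); return m
def hullc(n,P):
    m=cv2.moments(cv2.convexHull(proj(n,P).astype(np.float32))); return np.array([m['m10'],m['m01']])/m['m00'], m['m00']
def cen(mask):
    cs,_=cv2.findContours(mask.astype(np.uint8),cv2.RETR_EXTERNAL,cv2.CHAIN_APPROX_NONE)
    c=max(cs,key=cv2.contourArea); h=np.zeros(mask.shape,np.uint8); cv2.drawContours(h,[c],-1,1,-1)
    m=cv2.moments(h,True); return np.array([m['m10'],m['m01']])/m['m00'],m['m00']
def fit(P,obs,x0):  # obs: {cam: centroid}; P local points
    f=lambda x:np.concatenate([hullc(n,P+[x[0],x[1],0])[0]-c for n,c in obs.items()])
    s=least_squares(f,x0); return s.x,s.fun
E
cat > m.py <<'E'
from h import *
S={"ring":np.r_[circ(.027,0),circ(.027,.014)],"bush":np.r_[circ(.019,0),circ(.019,.024)],
"hub":np.r_[circ(.046,0),circ(.046,.02)]}
for n in("scene","top"): cv2.imwrite(f"pics/{n}1.png",eyes.capture(n)[:,:,::-1])
for t in("ring","bush","cap","hub"):
    for n in("scene","top"):
        for k,d in enumerate(nets.outline_of(n,t)[:3]):
            c,a=cen(d["pixels"]); o=""
            if t in S: x,_=fit(S[t],{n:c},unproj(n,c,0)[:2]); o=(x,"area exp",hullc(n,S[t]+[*x,0])[1].round())
            print(t,n,round(d["p"],2),c,a,*o)
            if k==0: np.save(f"{t}_{n}.npy",d["pixels"])
for t in("ring","bush","cap","hub","lugs","bar","bar_end","cap_mouth","foot_top"):
    for n in("scene","top"):
        z={"lugs":.073,"bar":.035,"bar_end":.035,"foot_top":.02}.get(t,0)
        for d in nets.mark_of(n,t)[:2]:
            uv=np.array(d["position"])[::-1]*[640,480]
            print("mark",t,n,round(d["p"],2),uv,unproj(n,uv,z)[:2])
E
python3 m.py
python3 - <<'E'
import cv2,numpy as np
t=cv2.imread("pics/top1.png")
c=lambda x,y,s:cv2.resize(t[y-s:y+s,x-s:x+s],(400,300) if 0 else (390,290),interpolation=cv2.INTER_CUBIC)
f=lambda x,y,h:cv2.resize(t[y-int(h*.75):y+int(h*.75),x-h:x+h],(400,300),interpolation=cv2.INTER_CUBIC)
cv2.imwrite("pics/crop1.png",np.vstack([np.hstack([f(271,229,40),f(172,297,28)]),np.hstack([f(402,255,60),f(204,216,28)])]))
E
```

```text
Traceback (most recent call last):
  File "m.py", line 9, in <module>
    if t in S: x,_=fit(S[t],{n:c},unproj(n,c,0)[:2]); o=(x,"area exp",hullc(n,S[t]+[*x,0])[1].round())
                                                                      ^^^^^^^^^^^^^^^^^^^^^^^^^^^^^
AttributeError: 'float' object has no attribute 'round'
```

View pics/crop1.png

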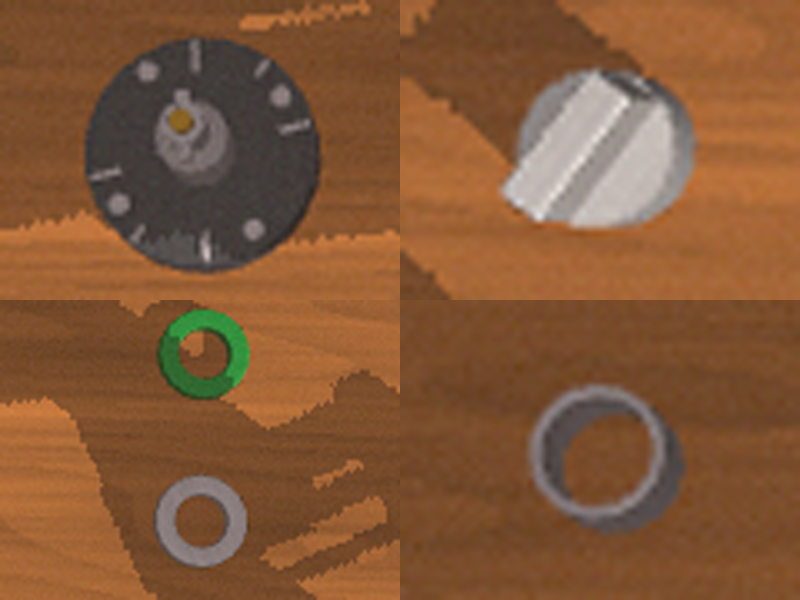

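The crop shows the hub with long entry ribs at 12 and 6 o'clock (image up is +x), short ribs about 40° clockwise and long lock ribs about 80° clockwise. The steel collar is below the green one at (402,276), the cap's bar runs diagonally at (172,297), and the bushing is at (204,216).

```bash
sed -i 's/\[1\].round()/[1]/' m.py; python3 m.py; python3 - <<'E'
from h import *
o=np.array([231,199])
f=lambda x,y:np.array([x,y])/5+o-.4
pts={k:unproj("top",f(*v),.022)[:2] for k,v in dict(N=(195,55),S=(205,245),shN=(264,69),shS=(137,234),lkE=(294,127),lkW=(104,175)).items()}
for a,b in(("N","S"),("shN","shS"),("lkE","lkW")):
    d=pts[a]-pts[b]; print(a,np.degrees(np.arctan2(d[1],d[0])),(pts[a]+pts[b])/2,np.hypot(*d))
E
```

```text
ring scene 0.97 [257.4728 287.503 ] 497.0 [ 0.6083 -0.1999] area exp 516.6000910268631
ring scene 0.7 [268.     258.7062] 371.0 [ 0.5077 -0.1982] area exp 406.88370809634216
ring top 0.85 [401.7736 276.0395] 583.0 [ 0.5041 -0.1989] area exp 631.9626778913662
ring top 0.69 [402.8418 225.9555] 607.0 [ 0.6038 -0.2021] area exp 612.8933417776134
bush scene 0.6 [203.3754 228.8968] 349.0 [ 0.3991 -0.376 ] area exp 242.36206557275727
bush top 0.57 [204.6429 216.5302] 364.0 [0.6156 0.1921] area exp 355.6620209495304
cap scene 0.61 [473.0491 248.4599] 387.0
cap top 0.87 [171.7419 297.0464] 496.0
hub scene 0.77 [389.7148 284.9497] 1592.0 [0.5872 0.0609] area exp 1427.3175391424447
hub top 0.68 [496.8414 335.4167] 864.0 [ 0.3938 -0.3785] area exp 2039.1720971921459
hub top 0.55 [271.046  229.8295] 1695.0 [0.5912 0.0593] area exp 1759.1100884961197
hub top 0.18 [401.3832 276.0928] 582.0 [ 0.5038 -0.1974] area exp 1831.6114650429226
mark ring scene 0.9 [267.712 259.584] [ 0.5017 -0.2006]
mark ring scene 0.69 [255.68 286.08] [ 0.596 -0.207]
mark ring top 0.81 [401.28  229.296] [ 0.5983 -0.2003]
ma
[... 688 characters left out ...]
08]
mark bar_end scene 0.72 [474.368 238.896] [0.4468 0.25  ]
mark bar_end scene 0.67 [468.8   249.216] [0.4891 0.2299]
mark bar_end top 0.73 [175.424 286.896] [0.4745 0.2338]
mark cap_mouth scene 0.73 [467.904 253.92 ] [0.4543 0.2402]
mark cap_mouth scene 0.31 [268.288 257.712] [ 0.4944 -0.2008]
mark cap_mouth top 0.77 [171.072 295.008] [0.4602 0.2525]
mark foot_top scene 0.98 [389.312 284.592] [0.601  0.0591]
mark foot_top top 0.96 [272.    230.592] [0.5881 0.0565]
mark foot_top top 0.32 [207.488 217.2  ] [0.6129 0.1846]
N 4.967017524630569 [0.5919 0.0591] 0.07580015011962234
shN -35.55321170124299 [0.5913 0.0588] 0.08162355310878154
lkE -74.6359653386584 [0.5913 0.0594] 0.0765014330420561
```

```bash
cat > sil.py <<'E'
from h import *
from scipy.optimize import minimize
def box(lx,ly,z0,z1): return np.array([[sx*lx/2,sy*ly/2,z] for sx in(-1,1) for sy in(-1,1) for z in(z0,z1)])
cyl=lambda r,a,b:np.r_[circ(r,a),circ(r,b)]
SH={"ring":[cyl(.027,0,.014)],"bush":[cyl(.019,0,.024)],
"hub":[cyl(.046,0,.02),cyl(.014,.02,.052),np.r_[circ(.014,.052),circ(.009,.057)],cyl(.008,.057,.079),cyl(.0045,.079,.086),box(.026,.005,.07,.076)],
"cap":[cyl(.021,0,.022),box(.040,.014,.022,.048)]}
def soft(im,thr=None):
    s=cv2.cvtColor(im,cv2.COLOR_RGB2HSV).astype(float)[:,:,1]
    return np.clip((110-s)/60+.0,0,1)
def render(n,parts,pose,win,k=6):
    x0,y0,x1,y1=win; m=np.zeros(((y1-y0)*k,(x1-x0)*k),np.uint8)
    c,s=np.cos(pose[3]),np.sin(pose[3]); R=np.array([[c,-s,0],[s,c,0],[0,0,1]])
    for P in parts:
        uv=(proj(n,P@R.T+pose[:3])+.5-[x0,y0])*k-.5
        cv2.fillConvexPoly(m,cv2.convexHull((uv*16).round().astype(np.int32)),1,shift=4)
    return cv2.resize(m.astype(np.float32),(x1-x0,y1-y0),interpolation=cv2.INTER_AREA)
def fitsil(ims,t,p0,yaw=False,z=0,pad=14):
    p0=np.array(p0,float)
    wins={}
    for n in ims:
        uv=np.vstack([proj(n,P+[p0[0],p0[1],z]) for P in SH[t]])
        a,b=uv.min(0)-pad,uv.max(0)+pad; wins[n]=(int(a[0]),int(a[1]),int(b[0]),int(b[1]))
    def f(q):
        e=0
        for n in ims:
            w=wins[n]; e+=np.abs(soft(ims[n])[w[1]:w[3],w[0]:w[2]]-render(n,SH[t],[q[0]/100,q[1]/100,z,q[2] if yaw else p0[2]],w)).sum()
        return e
    q0=np.r_[p0[:2]*100,p0[2]][:3 if yaw else 2]
    sx=np.vstack([q0]+[q0+d for d in np.diag([.8,.8,.3][:len(q0)])])
    s=minimize(f,q0,method="Nelder-Mead",options=dict(initial_simplex=sx,xatol=1e-3,fatol=.05))
    return np.r_[s.x[:2]/100,s.x[2:]],s.fun,{n:wins[n] for n in wins}
E
python3 - <<'E'
from sil import *
ims={n:cv2.imread(f"pics/{n}1.png")[:,:,::-1].copy() for n in("scene","top")}
for t,p,y in(("ring",(.504,-.199,0),0),("bush",(.613,.192,0),0),("hub",(.591,.059,.087),0),("cap",(.455,.245,-.7),1)):
    for c in(["scene"],["top"],["scene","top"]):
        q,e,_=fitsil({n:ims[n] for n in c},t,p,bool(y)); print(t,c,q,np.degrees(q[2:]),round(e,1))
E
```

```text
ring ['scene'] [ 0.5065 -0.1984] [] 41.5
ring ['top'] [ 0.504  -0.1984] [] 222.7
ring ['scene', 'top'] [ 0.505  -0.1988] [] 271.0
bush ['scene'] [0.6168 0.1928] [] 15.2
bush ['top'] [0.6151 0.1924] [] 156.7
bush ['scene', 'top'] [0.6159 0.1928] [] 178.7
hub ['scene'] [0.5928 0.059 ] [] 98.2
hub ['top'] [0.5922 0.059 ] [] 99.5
hub ['scene', 'top'] [0.5925 0.0594] [] 199.1
cap ['scene'] [ 0.4583  0.2455 -0.5732] [-32.8445] 13.7
cap ['top'] [ 0.4572  0.2461 -0.5232] [-29.9757] 27.9
cap ['scene', 'top'] [ 0.4575  0.2458 -0.57  ] [-32.66] 44.6
```

```bash
cat > go.py <<'E'
# usage: go.py x y z [heading_deg]: shift in tool axes from the measured pose
import sys; from h import *
from scipy.spatial.transform import Rotation as Ro
o=get_obs(); R=Ro.from_rotvec(o["ee_rot"]).as_matrix(); a=list(map(float,sys.argv[1:]))
hd=np.degrees(np.arctan2(R[1,0],R[0,0]))
print("t",round(o["clock"],2),"pos",o["tool_pos"],"hd",round(hd,2),"zaxis",R[:,2],"F",o["force"],"joints",o["joints"])
if a:
    print("shift",R.T@(np.array(a[:3])-o["tool_pos"]),"turn",np.radians((hd-a[3]+90)%180-90) if len(a)>3 else 0)
E
python3 go.py .505 -.1985 .08
```

```text
t 2.35 pos [ 0.2708 -0.5909  0.2147] hd 24.63 zaxis [ 0. -0. -1.] F [-0.1296 -0.3736 -0.5157] joints [-1.2236  0.1238  1.6503  0.      1.3675 -0.0826]
shift [ 0.3764 -0.2591  0.1347] turn 0
```

Call:
drive_tool --pt "0 0.376 -0.259 0.13 0" --pt "0 0.376 -0.259 0.13 0" --pt "0 0.376 -0.259 0.13 0" --pt "0 0.376 -0.259 0.13 0" --pt "0 0.376 -0.259 0.13 0" --pt "0 0.376 -0.259 0.13 0" --pt "0 0.376 -0.259 0.13 0" --pt "0 0.376 -0.259 0.13 0" --pt "0 0.376 -0.259 0.13 0" --pt "0 0.376 -0.259 0.13 0" --squeeze 30

```text
clock: 3.18
tool_pos: [0.4769, -0.245, 0.1004]
ee_rot: [3.069, 0.67, 0.001]
force: [0.6, -0.6, 0.1]
opening: 1.0
gripper_force: 0.0
```

```bash
python3 go.py .505 -.1985 .004
```

```text
t 3.18 pos [ 0.4769 -0.245   0.1004] hd 24.62 zaxis [ 0.0008 -0.0005 -1.    ] F [ 0.5852 -0.5595  0.0522] joints [-0.5747 -0.0276  2.0075 -0.      1.1606  0.5665]
shift [ 0.0449 -0.0306  0.0964] turn 0
```

Call:
drive_tool --pt "0 0.045 -0.0306 0.03 0" --pt "0 0.045 -0.0306 0.03 0" --pt "0 0.045 -0.0306 0.05 0" --pt "0 0.045 -0.0306 0.07 0" --pt "0 0.045 -0.0306 0.085 0" --pt "0 0.045 -0.0306 0.096 0" --pt "0 0.045 -0.0306 0.096 0" --pt "0 0.045 -0.0306 0.096 0" --pt "0.2 0.045 -0.0306 0.096 0"

```text
clock: 3.93
tool_pos: [0.5051, -0.2007, 0.0057]
ee_rot: [3.068, 0.669, 0.002]
force: [0.2, 0.4, -0.5]
opening: 0.968
gripper_force: 0.0
```

```bash
python3 go.py .505 -.1985 .004
```

```text
t 3.93 pos [ 0.5051 -0.2007  0.0057] hd 24.61 zaxis [ 0.0016 -0.0008 -1.    ] F [ 0.1752  0.3883 -0.5346] joints [-0.4771  0.1177  2.0396  0.      0.9824  0.6642]
shift [ 0.0009 -0.002   0.0017] turn 0
```

Call:
drive_tool --pt "0.3 0.0005 -0.0015 0.001 0" --pt "0.35 0.0005 -0.0015 0.001 0" --pt "0.4 0.0005 -0.0015 0.001 0" --pt "0.45 0.0005 -0.0015 0.001 0" --pt "0.6 0.0005 -0.0015 0.001 0" --pt "0.6 0.0005 -0.0015 0.001 0" --pt "0.6 0.0005 -0.0015 0.001 0" --pt "0.6 0.0005 -0.0015 0.001 0"

```text
clock: 4.6
tool_pos: [0.5043, -0.1988, 0.0038]
ee_rot: [3.069, 0.67, 0.0]
force: [0.1, 0.2, 1.2]
opening: 0.567
gripper_force: 30.0
```

```bash
python3 go.py .5925 .059 .11
```

```text
t 4.6 pos [ 0.5043 -0.1988  0.0038] hd 24.63 zaxis [ 0.0004 -0.0003 -1.    ] F [0.104  0.2242 1.1739] joints [-0.4744  0.1185  2.0426 -0.0002  0.98    0.6666]
shift [ 0.1876 -0.1975 -0.1063] turn 0
```

Call:
drive_tool --pt "0.6 0 0 -0.04 0" --pt "0.6 0 0 -0.08 0" --pt "0.6 0.02 -0.02 -0.11 0" --pt "0.6 0.045 -0.047 -0.11 0" --pt "0.6 0.07 -0.073 -0.11 0" --pt "0.6 0.095 -0.1 -0.11 0" --pt "0.6 0.12 -0.126 -0.11 0" --pt "0.6 0.145 -0.152 -0.11 0" --pt "0.6 0.17 -0.18 -0.11 0" --pt "0.6 0.1876 -0.1975 -0.11 0"

```text
clock: 5.43
tool_pos: [0.5922, 0.0622, 0.113]
ee_rot: [-3.068, -0.672, 0.001]
force: [0.0, -0.5, -1.1]
opening: 0.564
gripper_force: 30.0
```

Call:
drive_tool --pt "0.6 0 0 0 0" --pt "0.6 0 0 0 0" --pt "0.6 0 0 0 0"

```text
clock: 5.68
tool_pos: [0.5917, 0.0588, 0.1129]
ee_rot: [3.069, 0.67, -0.002]
force: [0.6, -0.3, -2.1]
opening: 0.563
gripper_force: 30.0
```

```bash
cat > look.py <<'E'
import sys; from sil import *
k=sys.argv[1]; o=[]
ims={n:eyes.capture(n) for n in("scene","top")}; tiles=[]
c=get_obs()["tool_pos"]
for n in ims:
    u,v=proj(n,[.5925,.059,.08])[0].astype(int); s=48
    tiles.append(cv2.resize(ims[n][v-s:v+s,u-s:u+s,::-1],(400,400),interpolation=cv2.INTER_CUBIC)); print(n,"crop origin",u-s,v-s,"scale",400/96)
    cv2.imwrite(f"pics/{n}{k}.png",ims[n][:,:,::-1])
cv2.imwrite(f"pics/look{k}.png",np.hstack(tiles))
E
python3 go.py .5925 .059 .11; python3 look.py 2
```

```text
t 5.68 pos [0.5917 0.0588 0.1129] hd 24.64 zaxis [-0.0015 -0.0004 -1.    ] F [ 0.5882 -0.3137 -2.0661] joints [ 0.009   0.0885  1.866  -0.0004  1.1886  1.1499]
shift [0.0008 0.0001 0.0028] turn 0
scene crop origin 343 208 scale 4.166666666666667
top crop origin 218 174 scale 4.166666666666667
```

View pics/look2.png

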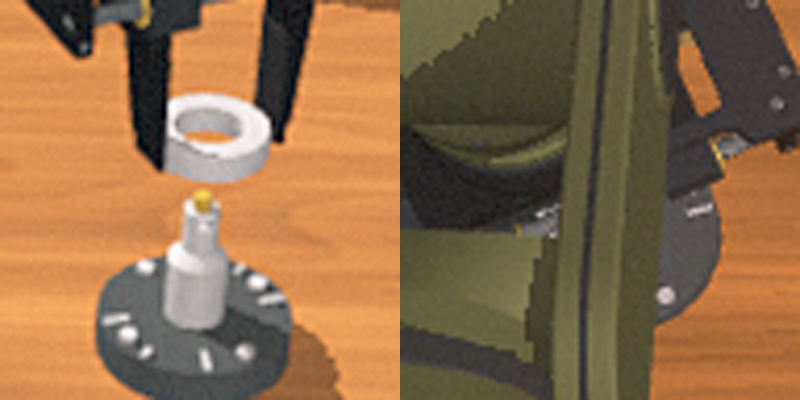

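The scene crop shows the collar held above the post, outline centre at about (218,138) in the crop. The arm blocks the top camera. Next I'll compare this with the projection.

```bash
python3 - <<'E'
from sil import *
def bb(P,off): 
    u=(proj("scene",np.vstack(P)+off)+.5-[343,208])*400/96; return u.min(0),u.max(0)
print(bb(SH["ring"],[.5917,.0588,.1129-.004]))
print(bb([SH["hub"][1]],[.5925,.059,0]),bb([SH["hub"][0]],[.5925,.059,0]),bb([SH["hub"][4]],[.5925,.059,0]))
# pixel effect of 1mm moves at ring
p=lambda d:(proj("scene",np.array([.5917,.0588,.116])+d)*400/96)[0]
print(p([.001,0,0])-p([0,0,0]),p([0,.001,0])-p([0,0,0]),p([0,0,.001])-p([0,0,0]))
E
```

```text
(array([145.0524,  91.443 ]), array([270.3765, 183.3042]))
(array([164.0005, 237.1352]), array([229.0293, 328.4807])) (array([ 94.319 , 252.6616]), array([293.1554, 406.9218])) (array([192.2431, 187.9039]), array([213.3476, 211.93  ]))
[0.1122 1.2046] [2.2796 0.0671] [ 0.153  -1.9174]
```

Call:
drive_tool --pt "0.6 0.0008 0 0.008 0" --pt "0.6 0.0008 0 0.016 0" --pt "0.6 0.0008 0 0.024 0" --pt "0.6 0.0008 0 0.032 0" --pt "0.6 0.0008 0 0.04 0" --pt "0.6 0.0008 0 0.048 0" --pt "0.6 0.0008 0 0.056 0" --pt "0.6 0.0008 0 0.064 0" --pt "0.6 0.0008 0 0.072 0" --pt "0.6 0.0008 0 0.076 0"

```text
clock: 6.62
tool_pos: [0.5923, 0.0595, 0.036]
ee_rot: [-3.069, -0.67, 0.003]
force: [-0.6, -0.3, -1.6]
opening: 0.563
gripper_force: 30.0
```

```bash
python3 go.py .5925 .059 .024
```

```text
t 6.62 pos [0.5923 0.0595 0.036 ] hd 24.63 zaxis [-0.0018 -0.     -1.    ] F [-0.5629 -0.3404 -1.6315] joints [ 0.0099  0.1812  1.907  -0.      1.0553  1.1509]
shift [-0.      0.0005  0.012 ] turn 0
```

Call:
drive_tool --pt "0.6 0 0 0.005 0" --pt "0.6 0 0 0.009 0" --pt "0.6 0 0 0.0115 0" --pt "0.6 0 0 0.0115 0" --pt "0.3 0 0 0.0115 0" --pt "0.3 0 0 0.0115 0" --pt "0.25 0 0 0.0115 0" --pt "0.25 0 0 0.0115 0"

```text
clock: 7.28
tool_pos: [0.5936, 0.0595, 0.0267]
ee_rot: [3.069, 0.67, 0.002]
force: [0.1, 0.2, -0.7]
opening: 0.74
gripper_force: 0.0
```

Call:
drive_tool --pt "0.2 0 0 -0.02 0" --pt "0.2 0 0 -0.05 0" --pt "0.2 0 0 -0.09 0" --pt "0 0 0 -0.1 0" --pt "0 0 0 -0.1 0"

```text
clock: 7.7
tool_pos: [0.5965, 0.0595, 0.1317]
ee_rot: [3.067, 0.669, 0.015]
force: [0.2, 0.2, 0.3]
opening: 0.892
gripper_force: 0.0
```

```bash
python3 go.py .616 .1926 .09; python3 look.py 3;python3 - <<'E'
from sil import *
u=(proj("scene",SH["ring"][0]+[.5925,.059,.02])+.5-[343,208])*400/96; print(u.min(0),u.max(0))
E
```

```text
t 7.7 pos [0.5965 0.0595 0.1317] hd 24.63 zaxis [ 0.01    0.0002 -0.9999] F [0.1629 0.2316 0.3135] joints [0.0099 0.0729 1.8487 0.0001 1.21   1.1509]
shift [ 0.0728 -0.113   0.042 ] turn 0
scene crop origin 343 208 scale 4.166666666666667
top crop origin 218 174 scale 4.166666666666667
[136.2392 252.1524] [254.3965 346.1205]
```

View pics/look3.png

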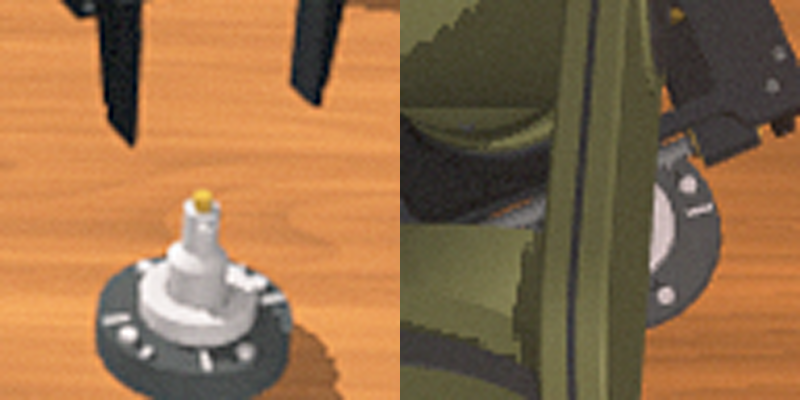

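The collar lies flat on the foot (crop outline x 138–256, lower edge 346, matching the prediction). The bushing is next.

Call:
drive_tool --pt "0.2 0.02 -0.03 0 0" --pt "0.2 0.04 -0.06 0.0 0" --pt "0.2 0.06 -0.09 0.02 0" --pt "0.2 0.077 -0.1116 0.05 0" --pt "0.2 0.077 -0.1116 0.08 0" --pt "0.2 0.077 -0.1116 0.08 0" --pt "0.2 0.077 -0.1116 0.08 0" --pt "0.2 0.077 -0.1116 0.08 0"

```text
clock: 8.47
tool_pos: [0.6162, 0.1923, 0.0457]
ee_rot: [3.069, 0.669, -0.002]
force: [0.1, -0.3, -0.2]
opening: 0.799
gripper_force: 0.0
```

```bash
python3 go.py .616 .1926 .005
```

```text
t 8.47 pos [0.6162 0.1923 0.0457] hd 24.58 zaxis [-0.0012 -0.0004 -1.    ] F [ 0.1221 -0.2745 -0.1715] joints [ 0.2194  0.2684  1.784  -0.0001  1.0905  1.3612]
shift [-0.     -0.0003  0.0407] turn 0
```

Call:
drive_tool --pt "0.2 0 0 0.015 0" --pt "0.2 0 0 0.03 0" --pt "0.2 0 0 0.04 0" --pt "0.3 0 0 0.04 0" --pt "0.45 0 0 0.04 0" --pt "0.55 0 0 0.04 0" --pt "0.6 0 0 0.04 0" --pt "0.75 0 0 0.04 0" --pt "0.75 0 0 0.04 0" --pt "0.75 0 0 0.04 0"

```text
clock: 9.3
tool_pos: [0.617, 0.1931, 0.0067]
ee_rot: [3.069, 0.67, 0.002]
force: [-0.8, 0.1, 1.5]
opening: 0.385
gripper_force: 30.0
```

Call:
drive_tool --pt "0.75 0 0 0 0" --pt "0.75 0 0 0 0" --pt "0.75 0 0 0 0"

```text
clock: 9.55
tool_pos: [0.617, 0.1931, 0.0067]
ee_rot: [3.069, 0.67, 0.001]
force: [0.0, 0.1, 2.4]
opening: 0.386
gripper_force: 30.0
```

```bash
python3 go.py .5925 .059 .12
```

```text
t 9.55 pos [0.617  0.1931 0.0067] hd 24.63 zaxis [ 0.0009  0.0001 -1.    ] F [0.0298 0.0983 2.3627] joints [ 0.2203  0.3184  1.7972 -0.0001  1.0251  1.3613]
shift [-0.078   0.1117 -0.1134] turn 0
```

Call:
drive_tool --pt "0.75 0 0 -0.03 0" --pt "0.75 0 0 -0.06 0" --pt "0.75 0 0 -0.09 0" --pt "0.75 -0.01 0.015 -0.115 0" --pt "0.75 -0.025 0.035 -0.115 0" --pt "0.75 -0.04 0.06 -0.115 0" --pt "0.75 -0.06 0.085 -0.115 0" --pt "0.75 -0.073 0.105 -0.115 0" --pt "0.75 -0.0775 0.1115 -0.115 0" --pt "0.75 -0.0775 0.1115 -0.115 0"

```text
clock: 10.38
tool_pos: [0.592, 0.0579, 0.1206]
ee_rot: [-3.07, -0.666, 0.001]
force: [-0.2, 0.2, -0.7]
opening: 0.385
gripper_force: 30.0
```

Call:
drive_tool --pt "0.75 0 0 0 0" --pt "0.75 0 0 0 0" --pt "0.75 0 0 0 0"

```text
clock: 10.63
tool_pos: [0.5927, 0.0605, 0.1209]
ee_rot: [-3.069, -0.672, 0.0]
force: [0.5, -0.0, -0.5]
opening: 0.385
gripper_force: 30.0
```

```bash
python3 go.py .5925 .059 .12; python3 look.py 4;python3 - <<'E'
from sil import *
p=get_obs()["tool_pos"]
u=(proj("scene",SH["bush"][0]+p-[0,0,.0055])+.5-[343,208])*400/96; print(u.min(0),u.max(0))
E
```

```text
t 10.63 pos [0.5927 0.0605 0.1209] hd 24.71 zaxis [-0.0001  0.0003 -1.    ] F [ 0.4798 -0.0228 -0.4834] joints [0.0116 0.0819 1.8585 0.0003 1.2013 1.151 ]
shift [-0.0008  0.0013  0.0009] turn 0
scene crop origin 343 208 scale 4.166666666666667
top crop origin 218 174 scale 4.166666666666667
[167.7129  69.7519] [258.959  161.7959]
```

View pics/look4.png

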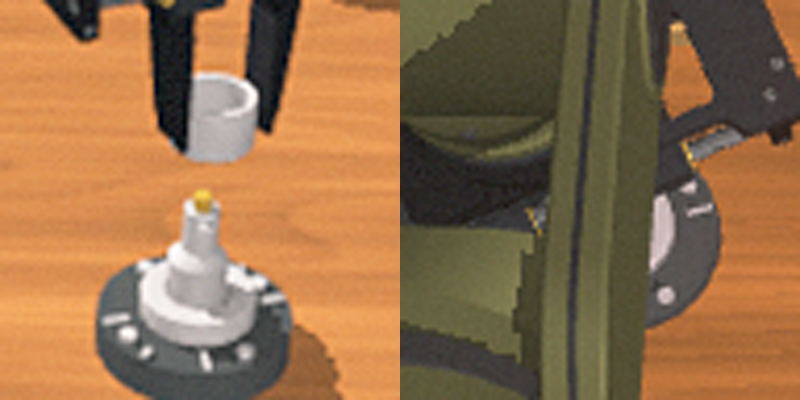

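The scene crop shows the bushing upright in the fingers above the post (right edge 258, lower edge about 161), matching the projection. Descending.

Call:
drive_tool --pt "0.75 -0.0004 0.0006 0.01 0" --pt "0.75 -0.0004 0.0006 0.02 0" --pt "0.75 -0.0004 0.0006 0.03 0" --pt "0.75 -0.0004 0.0006 0.038 0" --pt "0.75 -0.0004 0.0006 0.046 0" --pt "0.75 -0.0004 0.0006 0.054 0" --pt "0.75 -0.0004 0.0006 0.06 0" --pt "0.75 -0.0004 0.0006 0.066 0" --pt "0.75 -0.0004 0.0006 0.07 0" --pt "0.75 -0.0004 0.0006 0.073 0"

```text
clock: 11.57
tool_pos: [0.5924, 0.0586, 0.0475]
ee_rot: [-3.069, -0.67, 0.0]
force: [-0.2, -0.3, 0.2]
opening: 0.387
gripper_force: 30.0
```

```bash
python3 go.py .5925 .059 .0395
```

```text
t 11.57 pos [0.5924 0.0586 0.0475] hd 24.62 zaxis [-0.0003  0.     -1.    ] F [-0.2017 -0.2604  0.1723] joints [0.0085 0.1651 1.903  0.     1.0738 1.1495]
shift [ 0.0003 -0.0003  0.008 ] turn 0
```

Call:
drive_tool --pt "0.75 0 0 0.004 0" --pt "0.75 0 0 0.007 0" --pt "0.75 0 0 0.009 0" --pt "0.75 0 0 0.009 0"

```text
clock: 11.9
tool_pos: [0.5927, 0.0586, 0.0406]
ee_rot: [3.069, 0.67, -0.0]
force: [-4.0, -1.2, 6.4]
opening: 0.383
gripper_force: 30.0
```

Call:
drive_tool --pt "0.5 0 0 0 0" --pt "0.4 0 0 0 0" --pt "0.3 0 0 0 0" --pt "0.3 0 0 0 0" --pt "0.3 0 0 -0.02 0" --pt "0.3 0 0 -0.05 0" --pt "0.3 0 0 -0.085 0" --pt "0.3 0 0 -0.12 0" --pt "0.3 0 0 -0.12 0"

```text
clock: 12.65
tool_pos: [0.5972, 0.0587, 0.1681]
ee_rot: [3.066, 0.669, 0.022]
force: [2.4, 0.9, 1.9]
opening: 0.697
gripper_force: 0.0
```

```bash
python3 go.py .4577 .2458 .12 -32.5; python3 look.py 5; python3 - <<'E'
from sil import *
u=(proj("scene",SH["bush"][0]+[.5925,.059,.034])+.5-[343,208])*400/96; print(u.min(0),u.max(0))
t=cv2.imread("pics/top1.png"); s=cv2.imread("pics/look5.png")[:,:400]
cv2.imwrite("pics/both5.png",np.hstack([s,cv2.resize(t[277:317,152:192],(400,400),interpolation=cv2.INTER_CUBIC)]))
E
```

```text
t 12.65 pos [0.5972 0.0587 0.1681] hd 24.63 zaxis [ 0.0144  0.0002 -0.9999] F [2.4287 0.8806 1.8836] joints [0.0086 0.0393 1.8198 0.0001 1.2681 1.1495]
shift [-0.0495 -0.2285  0.0461] turn 0.9971225221846622
scene crop origin 343 208 scale 4.166666666666667
top crop origin 218 174 scale 4.166666666666667
[154.8644 220.4641] [241.0036 311.078 ]
```

View pics/both5.png

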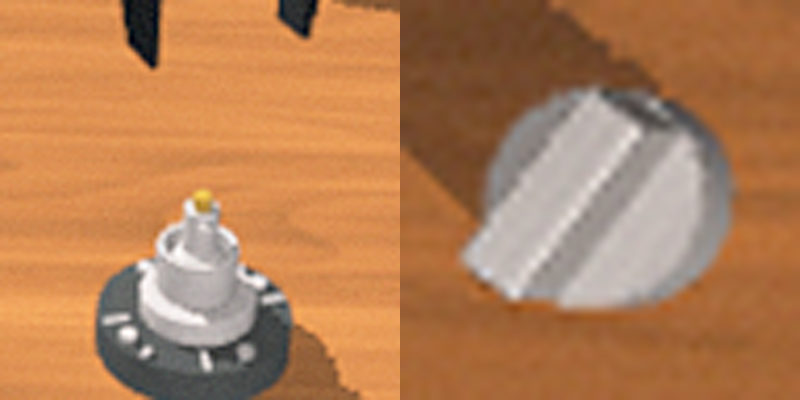

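The bushing is home (outline x 155–240, lower edge 312, as predicted). The cap tile shows the bar's top-face corners at about (65,258), (120,298), (190,95), (245,130) in its 10x crop.

```bash
python3 - <<'E'
from h import *
c=[unproj("top",np.array(p)/10-.5+[152,277],.048)[:2] for p in((65,258),(120,298),(190,95),(245,130))]
for a,b in((0,2),(1,3)): d=c[b]-c[a]; print(np.degrees(np.arctan2(d[1],d[0])),np.hypot(*d))
d=c[0]-c[1];print(np.degrees(np.arctan2(d[1],d[0]))-90,np.hypot(*d)); d=c[2]-c[3];print(np.degrees(np.arctan2(d[1],d[0]))-90); print(np.mean(c,0))
E
```

```text
-34.72757337368097 0.03706199465498618
-33.95734004906342 0.03774039750814623
-33.72576869795187 0.012909868991288374
-30.57322363686037
[0.4568 0.2441]
```

Call:
drive_tool --pt "0.3 -0.005 -0.025 0 0.11" --pt "0.3 -0.01 -0.05 0 0.22" --pt "0.3 -0.015 -0.075 0 0.33" --pt "0.3 -0.02 -0.1 0 0.44" --pt "0.3 -0.025 -0.125 0 0.55" --pt "0.3 -0.03 -0.15 0 0.66" --pt "0.3 -0.035 -0.175 0.01 0.77" --pt "0.3 -0.04 -0.2 0.03 0.88" --pt "0.3 -0.0456 -0.2261 0.05 1.0" --pt "0.3 -0.0456 -0.2261 0.06 1.0146"

```text
clock: 13.58
tool_pos: [0.4516, 0.2465, 0.0941]
ee_rot: [3.004, -0.905, -0.011]
force: [0.0, -0.7, -0.9]
opening: 0.701
gripper_force: 0.0
```

Call:
drive_tool --pt "0.3 0 0 0 0" --pt "0.3 0 0 0 0" --pt "0.3 0 0 0 0"

```text
clock: 13.83
tool_pos: [0.4575, 0.2446, 0.0993]
ee_rot: [3.008, -0.905, 0.001]
force: [-0.3, -0.3, -1.1]
opening: 0.701
gripper_force: 0.0
```

```bash
python3 go.py .4573 .2452 .025 -33.5
```

```text
t 13.83 pos [0.4575 0.2446 0.0993] hd -33.5 zaxis [ 0.0003 -0.0001 -1.    ] F [-0.2723 -0.2915 -1.128 ] joints [ 0.3877 -0.0651  2.0458 -0.0003  1.1606  2.5433]
shift [-0.0005 -0.0003  0.0743] turn -1.6258741974007134e-06
```

Call:
drive_tool --pt "0.4 0 0 0.025 0" --pt "0.45 0 0 0.05 0" --pt "0.5 0 0 0.066 0" --pt "0.55 0 0 0.073 0" --pt "0.6 0 0 0.0735 0" --pt "0.7 0 0 0.0735 0" --pt "0.8 0 0 0.0735 0" --pt "0.9 0 0 0.0735 0" --pt "1 0 0 0.0735 0" --pt "1 0 0 0.0735 0" --squeeze 40

```text
clock: 14.67
tool_pos: [0.4576, 0.2454, 0.0268]
ee_rot: [-3.007, 0.905, -0.003]
force: [-0.3, -1.5, 3.8]
opening: 0.146
gripper_force: 40.0
```

Call:
drive_tool --pt "1 0 0 0 0" --pt "1 0 0 0 0" --pt "1 0 0 0 0" --pt "1 0 0 0 0"

```text
clock: 15.0
tool_pos: [0.4576, 0.2454, 0.0268]
ee_rot: [-3.008, 0.905, -0.002]
force: [-1.0, -1.7, 6.5]
opening: 0.145
gripper_force: 40.0
```

```bash
python3 go.py .5925 .059 .125 5
```

```text
t 15.0 pos [0.4576 0.2454 0.0268] hd -33.5 zaxis [ 0.0015  0.0002 -1.    ] F [-0.9598 -1.6593  6.4717] joints [ 0.389   0.0339  2.0865 -0.0004  1.0197  2.5446]
shift [ 0.2155  0.0809 -0.0981] turn -0.6718652599903723
```

Call:
drive_tool --pt "1 0 0 -0.03 0" --pt "1 0 0 -0.06 0" --pt "1 0.01 0.004 -0.09 0" --pt "1 0.04 0.015 -0.107 -0.1" --pt "1 0.075 0.028 -0.107 -0.2" --pt "1 0.11 0.041 -0.107 -0.3" --pt "1 0.145 0.054 -0.107 -0.42" --pt "1 0.18 0.067 -0.107 -0.54" --pt "1 0.205 0.077 -0.107 -0.65" --pt "1 0.2155 0.081 -0.107 -0.672"

```text
clock: 15.83
tool_pos: [0.5932, 0.0557, 0.1321]
ee_rot: [3.138, 0.139, 0.0]
force: [-0.4, 1.1, -1.6]
opening: 0.148
gripper_force: 40.0
```

Call:
drive_tool --pt "1 0 0 0 0" --pt "1 0 0 0 0" --pt "1 0 0 0 0"

```text
clock: 16.08
tool_pos: [0.5909, 0.0595, 0.132]
ee_rot: [-3.138, -0.137, 0.002]
force: [-0.9, 0.3, -0.9]
opening: 0.147
gripper_force: 40.0
```

```bash
python3 go.py .5925 .059 .125 5; python3 look.py 6; python3 - <<'E'
from sil import *
from scipy.spatial.transform import Rotation as Ro
p=get_obs()["tool_pos"]; R=Ro.from_euler("z",5,degrees=True).as_matrix()
for P in SH["cap"]:
    u=(proj("scene",P@R.T+p-[0,0,.0265])+.5-[343,208])*400/96; print(u.min(0),u.max(0))
E
```

```text
t 16.08 pos [0.5909 0.0595 0.132 ] hd 4.99 zaxis [-0.0013  0.0005 -1.    ] F [-0.8796  0.3134 -0.9142] joints [0.0097 0.0677 1.8538 0.0005 1.2214 1.4932]
shift [0.0016 0.0006 0.0069] turn -0.00016534973673742583
scene crop origin 343 208 scale 4.166666666666667
top crop origin 218 174 scale 4.166666666666667
[160.4021  88.1541] [259.6487 180.838 ]
[189.4207  38.2141] [238.6441 137.1258]
```

View pics/look6.png

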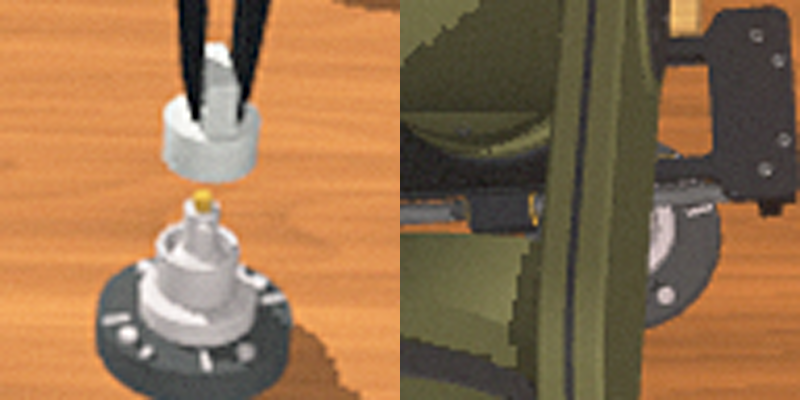

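The scene crop shows the cap gripped square above the hub (body x 163–259, lower edge 181), as projected.

Call:
drive_tool --pt "1 0.0008 0.0003 0.006 0" --pt "1 0.0008 0.0003 0.012 0" --pt "1 0.0008 0.0003 0.018 0" --pt "1 0.0008 0.0003 0.023 0" --pt "1 0.0008 0.0003 0.027 0" --pt "1 0.0008 0.0003 0.03 0" --pt "1 0.0008 0.0003 0.032 0" --pt "1 0.0008 0.0003 0.034 0" --pt "1 0.0008 0.0003 0.034 0"

```text
clock: 16.93
tool_pos: [0.5924, 0.0584, 0.0982]
ee_rot: [-3.139, -0.137, 0.001]
force: [0.2, 0.3, -0.3]
opening: 0.146
gripper_force: 40.0
```

```bash
python3 go.py .5925 .059 .0895 5
```

```text
t 16.93 pos [0.5924 0.0584 0.0982] hd 4.99 zaxis [-0.0005  0.     -1.    ] F [ 0.2477  0.3352 -0.2822] joints [0.0081 0.1049 1.875  0.     1.1622 1.4917]
shift [ 0.0001 -0.0006  0.0087] turn -0.00014962427565007127
```

Call:
drive_tool --pt "1 0 0 0.003 0" --pt "1 0 0 0.005 0" --pt "1 0 0 0.007 0" --pt "1 0 0 0.009 0" --pt "1 0 0 0.009 0" --pt "1 0 0 0.009 0"

```text
clock: 17.43
tool_pos: [0.593, 0.0584, 0.0902]
ee_rot: [3.139, 0.137, 0.001]
force: [-0.4, -0.5, 2.9]
opening: 0.144
gripper_force: 40.0
```

```bash
python3 go.py .5925 .059 .0885 5
```

```text
t 17.43 pos [0.593  0.0584 0.0902] hd 4.99 zaxis [ 0.0009 -0.0001 -1.    ] F [-0.3875 -0.4731  2.9256] joints [ 0.0081  0.1141  1.8796 -0.0001  1.147   1.4917]
shift [-0.0005 -0.0007  0.0017] turn -9.059990973655678e-05
```

Call:
drive_tool --pt "1 0 0 0.0012 0" --pt "1 0 0 0.0012 0" --pt "1 0 0 0.0012 0.06" --pt "1 0 0 0.0012 0.12" --pt "1 0 0 0.0012 0.18" --pt "1 0 0 0.0012 0.24" --pt "1 0 0 0.0012 0.24"

```text
clock: 18.02
tool_pos: [0.5931, 0.0584, 0.0889]
ee_rot: [3.132, -0.241, 0.002]
force: [0.1, -1.0, 4.5]
opening: 0.144
gripper_force: 40.0
```

```bash
python3 -c "
from h import *;print(get_obs()['ft_torque'])"; python3 go.py .5925 .059 .089 -35
```

```text
[-0.0539 -0.0117 -0.0148]
t 18.02 pos [0.5931 0.0584 0.0889] hd -8.81 zaxis [ 0.0013 -0.0002 -1.    ] F [ 0.052  -1.0196  4.5345] joints [ 0.0081  0.1155  1.8804 -0.0002  1.1443  1.7327]
shift [-0.0007 -0.0005 -0.0001] turn 0.4571878837225745
```

Call:
drive_tool --pt "1 0 0 0 0.06" --pt "1 0 0 0 0.12" --pt "1 0 0 0 0.18" --pt "1 0 0 0 0.24" --pt "1 0 0 0 0.3" --pt "1 0 0 0 0.36" --pt "1 0 0 0 0.41" --pt "1 0 0 0 0.457" --pt "1 0 0 0 0.457" --pt "1 0 0 0 0.457"

```text
clock: 18.85
tool_pos: [0.593, 0.0583, 0.0887]
ee_rot: [-2.998, 0.94, -0.002]
force: [1.2, -0.2, 4.1]
opening: 0.143
gripper_force: 40.0
```

```bash
python3 -c "
from h import *;print(get_obs()['ft_torque'])"; python3 go.py .5925 .059 .089 -35; python3 look.py 7; python3 - <<'E'
from sil import *
from scipy.spatial.transform import Rotation as Ro
R=Ro.from_euler("z",-35,degrees=True).as_matrix()
for P in SH["cap"]:
    u=(proj("scene",P@R.T+[.5925,.059,.063])+.5-[343,208])*400/96; print(u.min(0),u.max(0))
E
```

```text
[-0.0537 -0.1084 -0.0571]
t 18.85 pos [0.593  0.0583 0.0887] hd -34.81 zaxis [ 0.0011 -0.0002 -1.    ] F [ 1.1519 -0.2417  4.1138] joints [ 0.0081  0.1157  1.8806 -0.0002  1.1442  2.1865]
shift [-0.0008 -0.0003 -0.0003] turn 0.0032610053641666547
scene crop origin 343 208 scale 4.166666666666667
top crop origin 218 174 scale 4.166666666666667
[153.8455 169.7563] [250.2429 262.3452]
[165.5708 122.8062] [244.339  220.7179]
```

View pics/look7.png

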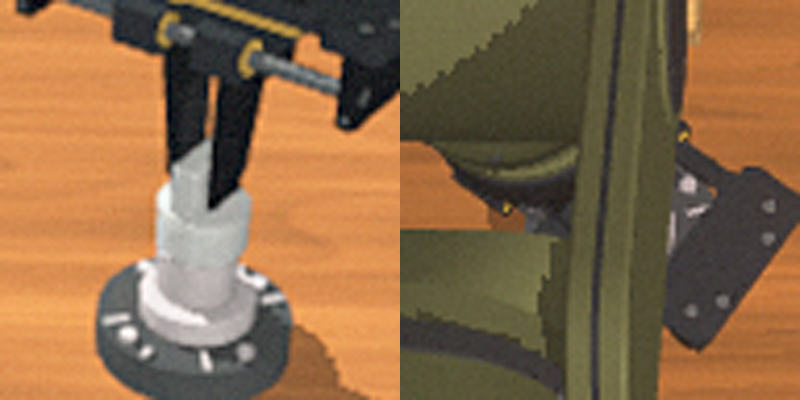

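The scene crop shows the cap down over the hub, lower edge at about 263 (262 predicted for seated). The bar is still gripped at about −35° in line with the short ribs, and spring force is about 4 N. Handing in.

```bash
python3 -c "
from bench import r;print(r.job_done())"
```

```text
the job is handed in; nothing more can be done
None
```

The job is handed in at about 19 s: collar and bushing are home, and the cap is down over the lugs, turned 40° clockwise by the tool's heading (nothing suggested a click), and still gripped; the hand-in gave no verdict.

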